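# Slide the scale check plate to the board edge and weigh it

## Robot

A 6-joint arm with a two-finger parallel gripper is mounted at the origin on the work surface. World frame = base frame: x ahead of the robot, y to its left, z up, the work surface at z = 0. Lengths are in m, angles in rad, forces in N, time in s.
With the tool pointing down it reaches from about 0.3 to 0.775 m from the base axis. Payload 14.6 kg.
Tool frame: the origin (TCP) lies at the very end of the fingers, on their centre line; the grasp point (between the pads) lies 19 mm behind it; z points along the fingers, y is the line along which they close (so a half turn about z gives the same grasp; the last joint's range is limited). The gripper opens to 94 mm and grips with 3 to 60 N. Pads are 16 mm wide; open, the fingers measure 119 mm over their backs; the gripper's body (75 mm by 177 mm) begins 78 mm behind the grasp point.
Start: joints at [-1.394, 0.3, 1.521, -0, 1.321, -0.067], TCP at [0.133, -0.534, 0.181] pointing down, gripper open.
Joint ranges: [-3.03, 3.03], [-0.79, 2.21], [0.23, 2.52], [-1.04, 4.18], [0, 3.07], [-2.55, 2.55]. Speed limits (rad/s): [2.22, 2.22, 2.57, 3.14, 3.14, 3.14].

## Interface

Orientations are given as [roll, pitch, yaw] about the fixed x, y, z axes, in that order (R = Rz(yaw) Ry(pitch) Rx(roll)).
In Python, from station import ctrl, cams gives the robot as it stands. The module is installed in compiled form; this text tells all that it offers.
- The arm moves only by the tool arm_command, never from a script. Its argument "plan" is a list that holds one entry, the list of rows, each a list of 7 numbers: the shift along the tool's x, y, z in shares of 800 mm (1.0 is 800 mm), then the turn, a rotation vector about the tool's x, y, z in parts of the range, where 1.0 means 4 rad, then the closure, from -1 (fully open) to 1 (shut). A call has 1 to 12 rows; each row is the pose to reach, as a shift and turn from the pose commanded when the call began, along the tool's axes at that moment; what a row does not reach only later rows make up. A row lasts 1/10 s, in which the tool goes at most 50 mm and 8.59 degrees, less where a joint would pass 70% of its speed; a pose out of reach is approached as far as the arm can. A shift or turn number past 1, either way, is cut back to 1. A call with a gripper value outside its range is refused whole. The fingers move at their own pace and stop on an object; "squeeze" is the grip in N (left out, the last holds). Time passes only in rows, so rows that repeat a pose let the fingers close. It gives the time, the measured TCP pose, the force, the opening and the grip force at its end, in the units of the state.
- ctrl.get_obs(): the state, without advancing time (a new reading comes with each control period).
- cams.camera(name): name is "scene" or "top"; returns (picture, depth): 384x512x3 uint8, blue, green, red; 384x512 float32, m along the optical axis (not along the pixel's ray), 0 where there is no reading.
- cams.camera_info(name): a dict with "fx", "fy", "cx", "cy" (pixels), "dist_coeffs" ([k1, k2, p1, p2, k3] as OpenCV has them; the pictures are not rectified), "world_to_cam" (4x4, takes a point from world to camera coordinates). Camera axes: x right, y down, z forward; pixel columns grow to the right and rows downward; lengths in m; the calibration is good to about 2 mm. A picture is of the moment at which its call begins. camera_info takes no time and is no camera call.
- ctrl.hand_in(): hands the job in; it is judged then, once.
The state is a dict: "time_s": time; "qpos": joint angles; "joint_vel": joint speeds; "tau": joint torques, N m; "ee_pos": TCP position; "eef_rot": TCP orientation; "force": force on the tool from outside, world axes, zero at the start; "moment": the same for the moment, N m; "grip_width": finger opening in m; "grip_force": force on a finger pad.
Only numpy, scipy, OpenCV 4.12 (cv2) and the standard library are available. Lean on these libraries where they do the work, as an engineer would, in place of code of your own. Each camera call takes 0.05 s, during which the arm holds its last target. There are 200 camera calls.

## Task

Check the coin scale with its thin check plate, which lies too flat on the wooden coin board to be picked up: press it down with closed fingertips, just firmly enough that it follows (about 10 to 12 N; 20 N would mar the board), and slide it toward the board's front edge until about a third of it overhangs, then let go so that it rests there by itself. Pick it up by the overhanging part, lift it clear and lay it gently on the scale's pan, flat, centred and lengthwise with the pan, and let go. Do not drop the plate or mar board or scale by pressing hard, and leave the coin slide, crimper, saucer, washers and thumb guard where they are.

Things in the scene. Friction and masses are not known exactly. Their poses are not given: they have to be found in the camera images.
- plate: check plate: thin dense sheet (tungsten alloy, nickel colour) 120 (x) x 56 (y) x 2 mm, 240 g, blue stripe across its top near its rear (+x) end. Origin at its underside's centre; x along its length, front end (-x) toward the board's front edge, 25 to 60 mm short of it, square to it within 0.2 rad. Too thin to grip lying flat; gripped by its 56 mm width where it overhangs. Tips if over half off
- board: fixed coin board, 240 (x) x 260 (y) mm. Origin below its centre, 60 mm under the rigid deck's top, which is 60 to 72 mm above the table. Lipless front edge facing the robot at x = -120. Open deck y = -130 to 60, plate near y = -45; lane with 10 mm walls at y = 60 to 126, before it a cup 58 mm wide, centre x = -153, y = 93. The fingers drag the plate only if pressed on it with some 5 N or more
- coin_slide: bystander: the coin board's slide, a wooden block 30 x 44 x 15 mm with a brass knob to 29 mm above the deck, at the rear of the coin lane; it would slide in -x. Origin at its underside's centre
- pan (a point): centre of the top face of the coin scale's rigid steel pan, 70 (x) x 46 (y) x 8 mm, top 70 to 80 mm above the table; x is the pan's length, within 0.25 rad of the world's x. It stands on a thin post 34 mm over the housing's top and is narrower than the plate, so fingers can pass down on both sides. Load on it must stay under 20 N
- scale: the fixed coin scale, grey housing 170 (x) x 160 (y) mm with a dark display on its front (-x) face. Origin under its centre, 70 mm below the pan's top. It stands to the robot's left or right of the coin board
- crimper: bystander: fixed coin wrapper crimper with copper heads on a grey stand 130 x 110 mm, 162 mm high, on the side of the board where the scale is not. Origin on the table under its centre
- saucer: bystander: pale green jadeite saucer, 130 mm wide, 18 mm high, loose on the table. Origin under its centre
- washer1: bystander: large nickel washer, 36 mm wide, 4 mm thick, loose on the deck behind the plate. Origin under its centre
- washer2: bystander: the same washer, loose on the table. Origin under its centre
- washer3: bystander: the same washer, loose on the table. Origin under its centre
- thumb_guard: bystander: white rubber thumb guard standing on its rim, 21 mm wide, 28 mm high, loose on the deck behind the plate. Origin under its centre
Mind the look-alikes: they are no part of the job. There is more than one size of the plate; the one meant has the size given above.

How it is judged:
On the way, in this order (a step that is already met when the one before it is completed fails the run):
1. the plate lies by itself, untouched, on the deck with 20 to 55 mm of it over the front edge (x of plate in the frame of board between -0.115 and -0.08 m and angle between plate's own z axis and vertical below 0.06 rad and z of plate in the frame of board between 0.057 and 0.064 m and contact force between plate and the fingers below 0.2 N and linear speed of plate below 0.02 m/s), for 0.2 s.
2. the plate is held by the fingers, its middle lifted at least 20 mm above the deck (z of plate in the frame of board above 0.08 m and contact force between plate and the fingers above 0.5 N and contact force between plate and board below 0.1 N), for 0.2 s.
At the end, for the whole second after the job is handed in: The plate rests flat (within 0.06 rad) on the scale's pan, its centre within 15 mm of the pan's centre and its length within 0.2 rad of the pan's length, still (horizontal distance between plate and pan below 0.015 m and angle between the x axis of plate and the x axis of pan, either way round below 0.2 rad and angle between plate's own z axis and vertical below 0.06 rad and z of plate in the frame of pan between -0.003 and 0.004 m and linear speed of plate below 0.01 m/s and contact force between plate and scale above 0.3 N); the robot touches nothing.
It fails at once if the plate or the fingers press on the coin board with more than 20 N (contact force between any of plate, the fingers and board above 20 N).
It fails at once if the scale is loaded with more than 20 N (contact force between any of plate, the fingers and scale above 20 N).
It fails at once if the plate falls off the board or scale (its middle more than 15 mm below the deck's height) (z of plate in the frame of board below 0.045 m).
It fails at once if a bystander (coin slide, saucer, washer or thumb guard) is moved by more than 15 mm, or the crimper is pushed with more than 10 N (distance of any of coin_slide, saucer, washer1, washer2, washer3, thumb_guard from where it was at the start of the episode above 0.015 m or contact force between the arm and crimper above 10 N).
It also fails if it takes over 72 s, if anything falls off the work surface, if the arm or the gripper's body presses on something with over 40 N, if the wrist force passes 120 N, or if a joint passes its speed limit or range.

## Working session

There is one attempt and no reset: what is moved stays moved. The work goes in short steps, Python scripts to look and compute and a tool call to move; the robot and the scene stay as the last step left them, time stands still between calls to the robot, and variables do not carry over. Pictures are saved under pics/ and viewed, at most 10 in all, crops included, and the job is handed in when it is done.

Besides the shell and the picture viewer there is one more tool, called after ">>>" as name(argument=value, ...) on one line, values as JSON. arm_command: Moves the arm, as the interface text tells. Its arguments: {"type":"object","properties":{"plan":{"type":"array"},"squeeze":{"type":"number"}},"required":["plan"]}

```bash
mkdir -p pics; cat > h.py <<'E'
import numpy as np, cv2
from station import ctrl, cams
def grab(n):
    im,d=cams.camera(n); np.savez('last_'+n,im=im,d=d); return im,d
def pts(n,uv,d):
    """pixels (N,2), depth (N) -> world"""
    i=cams.camera_info(n); K=np.array([[i['fx'],0,i['cx']],[0,i['fy'],i['cy']],[0,0,1.]])
    p=cv2.undistortPoints(np.array(uv,float).reshape(-1,1,2),K,np.array(i['dist_coeffs'],float)).reshape(-1,2)
    d=np.asarray(d,float).reshape(-1)
    c=np.c_[p*d[:,None],d,np.ones(len(d))]
    return (c@np.linalg.inv(np.array(i['world_to_cam'])).T)[:,:3]
def cloud(n,im,d):
    v,u=np.mgrid[:384,:512]
    P=pts(n,np.c_[u.ravel(),v.ravel()],d.ravel()).reshape(384,512,3); P[d==0]=np.nan; return P
E
python3 - <<'E'
from h import *
for n in('scene','top'):
    im,d=grab(n); cv2.imwrite(f'pics/{n}0.png',im); i=cams.camera_info(n); print(n,np.linalg.inv(i['world_to_cam']).round(3).tolist(),i['fx'])
print(ctrl.get_obs())
E
```

```text
scene [[0.601, 0.681, -0.419, 0.93], [0.8, -0.518, 0.304, -0.28], [-0.01, -0.518, -0.856, 0.804], [0.0, 0.0, 0.0, 1.0]] 392.56849837285915
top [[-0.03, -0.991, 0.127, 0.459], [-0.999, 0.032, 0.018, -0.008], [-0.022, -0.126, -0.992, 0.916], [0.0, 0.0, 0.0, 1.0]] 379.1156425881029
{'time_s': 0.1, 'qpos': array([-1.39361090e+00,  3.00413438e-01,  1.52148160e+00, -1.63824817e-05,
        1.32066952e+00, -6.66055369e-02]), 'joint_vel': array([-0.00022636, -0.00039896, -0.00204357,  0.00049223,  0.00147899,
        0.00052848]), 'tau': array([ 6.31894327e-04, -5.32644188e+01, -3.53283012e+01,  7.09981145e-02,
        2.34709441e-02, -4.80254232e-05]), 'ee_pos': array([ 0.13270863, -0.53350567,  0.18016005]), 'eef_rot': array([-3.14062185e+00, -4.88524006e-05,  2.43795007e-01]), 'force': array([ 0.2271753 , -0.36117011, -0.59677885]), 'moment': array([-0.01581844,  0.00980613, -0.08499617]), 'grip_force': 0.0, 'grip_width': 0.09390692999947196}
```

View pics/scene0.png

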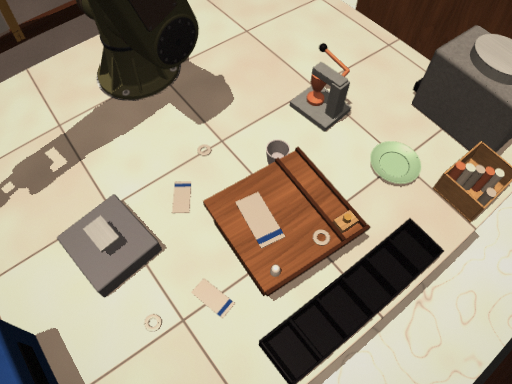

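View pics/top0.png

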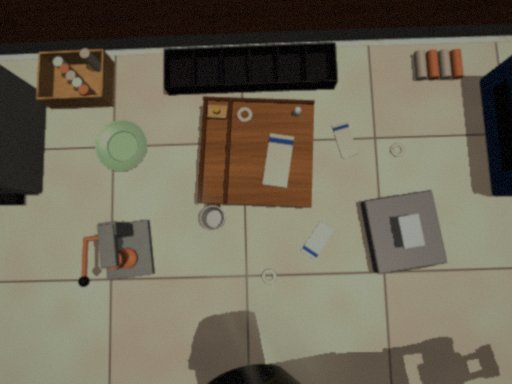

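Plate candidates in the top view are (279,160) on the board's deck, and (345,140) and (317,240) on the table, which are smaller look-alikes. I choose (279,160), which is on the deck and has its blue stripe at the rear. The pan is at (411,231), the scale to the robot's right (-y), the washers at (245,114), (396,150) and (268,276), and the thumb guard at (297,111).

```bash
cat >> h.py <<'E'
def rect(n,im,P,seed,tol=30,box=None,fit=None):
    """flood-ish region by colour near seed + height near the seed's; returns min-area rect in world xy and median z"""
    u,v=seed
    ref=np.median(im[v-2:v+3,u-2:u+3].reshape(-1,3),0)
    m=(np.abs(im.astype(int)-ref).max(2)<tol).astype(np.uint8)
    k,l=cv2.connectedComponents(m,connectivity=4); m=(l==l[v,u])
    Q=P[m]; Q=Q[~np.isnan(Q[:,0])]; z=np.median(Q[:,2]); Q=Q[np.abs(Q[:,2]-z)<.012]
    r=cv2.minAreaRect((Q[:,:2]*1000).astype(np.float32)); return r,z,Q,m
E
python3 - <<'E'
from h import *
seeds={'top':dict(plate=(277,168),pan=(411,231),deck=(260,190),hous=(380,260),lk1=(346,145),lk2=(320,236),),
'scene':dict(plate=(258,212),pan=(99,233),deck=(235,230),hous=(110,280),lk1=(181,200),lk2=(208,292))}
for n in seeds:
    f=np.load('last_%s.npz'%n); im,d=f['im'],f['d']; P=cloud(n,im,d)
    for k,s in seeds[n].items():
        r,z,Q,m=rect(n,im,P,s,25)
        print(n,k,'c',np.round(r[0],1),'size',np.round(r[1],1),'ang',round(r[2],1),'z',round(z*1000,1),len(Q), im[s[1],s[0]])
        if k in('plate','deck'): print('   box',cv2.boxPoints(r).round(1).tolist())
im=np.load('last_top.npz')['im']; im2=np.load('last_scene.npz')['im']
a=cv2.resize(im[85:295,195:450],None,fx=3,fy=3,interpolation=cv2.INTER_CUBIC)[:600,:800]
cv2.imwrite('pics/crop1.png',a)
E
```

```text
top plate c [633.2 -39.4] size [54.5 97.9] ang 79.6 z 67.9 999 [129 151 153]
   box [[580.0999755859375, -57.29999923706055], [676.4000244140625, -75.0], [686.2000122070312, -21.399999618530273], [589.9000244140625, -3.700000047683716]]
top pan c [ 472.7 -327.1] size [69.4 43.8] ang 8.6 z 76.1 631 [147 156 151]
top deck c [660.  -25.2] size [188.4 240.3] ang 85.8 z 65.9 6691 [ 36  67 113]
   box [[533.2000122070312, -110.30000305175781], [772.7999877929688, -128.0], [786.7000122070312, 59.900001525878906], [547.0999755859375, 77.69999694824219]]
top hous c [583.5 -71.1] size [443. 913.] ang 5.5 z 17.6 1731 [105 114 120]
top lk1 c [ 565.1 -306.5] size [690.7 771.4] ang 89.8 z 0.1 34298 [128 150 153]
top lk2 c [ 565.6 -305.7] size [686.2 770.2] ang 89.8 z -0.1 25805 [144 154 152]
scene plate c [634.2 -36.8] size [55.3 97.5] ang 79.9 z 68.0 1059 [164 193 216]
   box [[581.2999877929688, -55.5], [677.4000244140625, -72.5999984741211], [687.0999755859375, -18.100000381469727], [591.0, -1.0]]
scene pan c [ 475.1 -324.7] size [69.9 44.8] ang 7.3 z 75.5 614 [172 191 204]
scene deck c [609.3 -18.9] size [189.6 131.9] ang 85.7 z 65.9 2702 [ 58  99 169]
   box [[536.4000244140625, -108.4000015258789], [667.9000244140625, -118.4000015258789], [682.2000122070312, 70.69999694824219], [550.7000122070312, 80.5999984741211]]
scene hous c [ 475.3 -324. ] size [168.8 160.2] ang 7.2 z 41.2 4045 [101 108 118]
scene lk1 c [ 468.7 -133. ] size [44.3 72.1] ang 53.9 z 1.2 465 [164 192 216]
scene lk2 c [ 552.8 -118.6] size [745.  320.9] ang 0.0 z -0.3 23048 [174 202 226]
```

View pics/crop1.png

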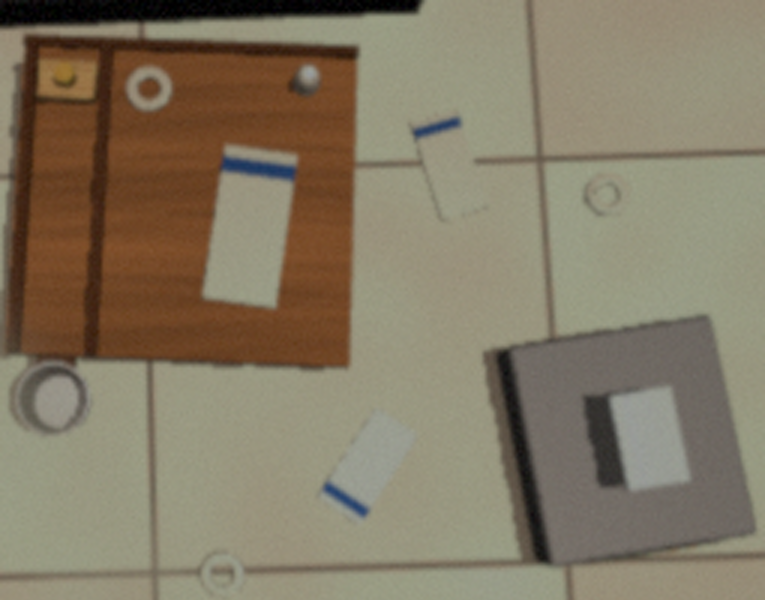

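The rows are not in the units I measure in: shifts go in shares of 800 mm and turns go in shares of 4 rad. I convert before sending: 629 mm is 0.7863, -349 mm is -0.4363, 0.422 rad is 0.1055.

>>> arm_command(plan=[[[0.7863, -0.4363, 0, 0, 0, 0.1055, 1], [0.7863, -0.4363, 0, 0, 0, 0.1055, 1], [0.7863, -0.4363, 0, 0, 0, 0.1055, 1], [0.7863, -0.4363, 0, 0, 0, 0.1055, 1], [0.7863, -0.4363, 0, 0, 0, 0.1055, 1], [0.7863, -0.4363, 0, 0, 0, 0.1055, 1], [0.7863, -0.4363, 0, 0, 0, 0.1055, 1], [0.7863, -0.4363, 0, 0, 0, 0.1055, 1], [0.7863, -0.4363, 0, 0, 0, 0.1055, 1], [0.7863, -0.4363, 0, 0, 0, 0.1055, 1], [0.7863, -0.4363, 0, 0, 0, 0.1055, 1], [0.7863, -0.4363, 0, 0, 0, 0.1055, 1]]], squeeze=15)

```text
time_s: 1.3
ee_pos: [0.5667, -0.1285, 0.1805]
eef_rot: [3.142, 0.0, -0.178]
force: [-0.0, -0.8, 0.7]
grip_width: 0.002
grip_force: 0.0
```

Converted, -101 mm is -0.1263, 90 mm is 0.1125.

>>> arm_command(plan=[[[0.095, -0.1263, 0, 0, 0, 0, 1], [0.095, -0.1263, 0, 0, 0, 0, 1], [0.095, -0.1263, 0, 0, 0, 0, 1], [0.095, -0.1263, 0.05, 0, 0, 0, 1], [0.095, -0.1263, 0.1, 0, 0, 0, 1], [0.095, -0.1263, 0.1125, 0, 0, 0, 1], [0.095, -0.1263, 0.1125, 0, 0, 0, 1], [0.095, -0.1263, 0.1125, 0, 0, 0, 1], [0.095, -0.1263, 0.1125, 0, 0, 0, 1]]])

```text
time_s: 2.2
ee_pos: [0.6593, -0.0447, 0.0931]
eef_rot: [-3.141, -0.003, -0.178]
force: [0.9, 0.4, 0.5]
grip_width: 0.0008
grip_force: 0.0
```

Converted, 18 mm is 0.0225, 14 mm is 0.0175.

>>> arm_command(plan=[[[0, 0, 0.01, 0, 0, 0, 1], [0, 0, 0.0175, 0, 0, 0, 1], [0, 0, 0.0225, 0, 0, 0, 1], [0, 0, 0.0225, 0, 0, 0, 1], [0, 0, 0.0225, 0, 0, 0, 1]]])

```text
time_s: 2.7
ee_pos: [0.6583, -0.0444, 0.0726]
eef_rot: [-3.142, 0.0, -0.178]
force: [-0.1, -0.1, -0.1]
grip_width: 0.0005
grip_force: 0.0
```

```bash
python3 -c "
from h import *
for i in range(5):
    cams.camera('top'); o=ctrl.get_obs(); print(o['ee_pos'].round(4),o['force'].round(2))"
```

```text
[ 0.6584 -0.0444  0.0728] [ 0.17  0.12 -0.07]
[ 0.6584 -0.0444  0.0729] [ 0.12 -0.4   0.59]
[ 0.6585 -0.0444  0.073 ] [-0.41 -0.03  0.25]
[ 0.6584 -0.0444  0.0729] [ 0.41 -0.2   0.74]
[ 0.6584 -0.0444  0.0729] [ 0.14 -0.45  0.73]
```

Converted, 3.5 mm is 0.0044, 3 mm is 0.0038.

>>> arm_command(plan=[[[0, 0, 0.0013, 0, 0, 0, 1], [0, 0, 0.0025, 0, 0, 0, 1], [0, 0, 0.0038, 0, 0, 0, 1], [0, 0, 0.0044, 0, 0, 0, 1], [0, 0, 0.0044, 0, 0, 0, 1]]])

```text
time_s: 3.45
ee_pos: [0.6582, -0.0444, 0.069]
eef_rot: [-3.142, 0.0, -0.178]
force: [-0.4, 0.3, 0.2]
grip_width: 0.0005
grip_force: 0.0
```

Converted, 1 mm is 0.0013, 0.5 mm is 0.0006.

>>> arm_command(plan=[[[0, 0, 0.0006, 0, 0, 0, 1], [0, 0, 0.0013, 0, 0, 0, 1], [0, 0, 0.0013, 0, 0, 0, 1], [0, 0, 0.0013, 0, 0, 0, 1]]])

```text
time_s: 3.85
ee_pos: [0.6583, -0.0444, 0.0682]
eef_rot: [-3.142, -0.0, -0.178]
force: [1.2, -0.5, 0.6]
grip_width: 0.0005
grip_force: 0.0
```

Converted, 0.8 mm is 0.001, 0.5 mm is 0.0006.

>>> arm_command(plan=[[[0, 0, 0.0006, 0, 0, 0, 1], [0, 0, 0.001, 0, 0, 0, 1], [0, 0, 0.001, 0, 0, 0, 1], [0, 0, 0.001, 0, 0, 0, 1]]])

```text
time_s: 4.25
ee_pos: [0.6583, -0.0444, 0.0674]
eef_rot: [3.142, -0.0, -0.178]
force: [0.4, -0.9, 0.3]
grip_width: 0.0005
grip_force: 0.0
```

Converted, 0.7 mm is 0.0009, 0.4 mm is 0.0005.

>>> arm_command(plan=[[[0, 0, 0.0005, 0, 0, 0, 1], [0, 0, 0.0009, 0, 0, 0, 1], [0, 0, 0.0009, 0, 0, 0, 1], [0, 0, 0.0009, 0, 0, 0, 1]]])

```text
time_s: 4.65
ee_pos: [0.6583, -0.0444, 0.0666]
eef_rot: [3.142, 0.0, -0.178]
force: [0.8, -0.1, -0.1]
grip_width: 0.0005
grip_force: 0.0
```

Converted, 0.6 mm is 0.0008, 0.3 mm is 0.0004.

>>> arm_command(plan=[[[0, 0, 0.0004, 0, 0, 0, 1], [0, 0, 0.0008, 0, 0, 0, 1], [0, 0, 0.0008, 0, 0, 0, 1]]])

```text
time_s: 4.95
ee_pos: [0.6583, -0.0444, 0.066]
eef_rot: [-3.142, 0.0, -0.178]
force: [-1.1, -0.2, -0.1]
grip_width: 0.0008
grip_force: 0.0
```

>>> arm_command(plan=[[[0, 0, 0.0004, 0, 0, 0, 1], [0, 0, 0.0008, 0, 0, 0, 1], [0, 0, 0.0008, 0, 0, 0, 1]]])

```text
time_s: 5.25
ee_pos: [0.6583, -0.0444, 0.0654]
eef_rot: [-3.142, 0.0, -0.178]
force: [-0.1, 0.9, 0.1]
grip_width: 0.0004
grip_force: 0.0
```

Converted, 0.6 mm is 0.0008, 0.3 mm is 0.0004.

>>> arm_command(plan=[[[0, 0, 0.0004, 0, 0, 0, 1], [0, 0, 0.0008, 0, 0, 0, 1], [0, 0, 0.0008, 0, 0, 0, 1]]])

```text
time_s: 5.55
ee_pos: [0.6583, -0.0444, 0.0648]
eef_rot: [-3.142, 0.0, -0.178]
force: [-0.3, -1.0, -0.8]
grip_width: 0.0002
grip_force: 0.0
```

Converted, 0.6 mm is 0.0008, 0.3 mm is 0.0004.

>>> arm_command(plan=[[[0, 0, 0.0004, 0, 0, 0, 1], [0, 0, 0.0008, 0, 0, 0, 1], [0, 0, 0.0008, 0, 0, 0, 1]]])

```text
time_s: 5.85
ee_pos: [0.6583, -0.0444, 0.0642]
eef_rot: [-3.142, 0.0, -0.178]
force: [0.2, -0.3, 0.8]
grip_width: 0.0007
grip_force: 0.0
```

```bash
python3 -c "
from h import *
im,d=grab('scene'); cv2.imwrite('pics/s1.png',cv2.resize(im[100:300,180:400],None,fx=3,fy=3)[:600,:800]); o=ctrl.get_obs(); print(o['ee_pos'].round(4),o['force'].round(2))
P=cloud('scene',im,d)
r,z,Q,m=rect('scene',im,P,(246,205),25); print(r,z)"
```

```text
[ 0.6583 -0.0444  0.0642] [ 0.75 -0.61 -0.56]
((330.30157470703125, -35.22486114501953), (182.69723510742188, 750.6730346679688), 88.53055572509766) 0.228883191068049
```

View pics/s1.png

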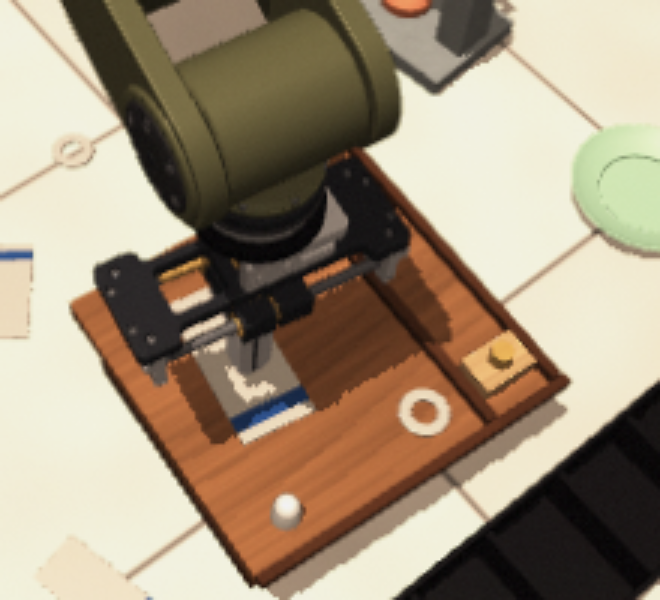

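Converted, 0.6 mm is 0.0008, 0.3 mm is 0.0004.

>>> arm_command(plan=[[[0, 0, 0.0004, 0, 0, 0, 1], [0, 0, 0.0008, 0, 0, 0, 1], [0, 0, 0.0008, 0, 0, 0, 1]]])

```text
time_s: 6.2
ee_pos: [0.6583, -0.0444, 0.0636]
eef_rot: [3.142, 0.0, -0.178]
force: [-0.1, -0.4, 1.0]
grip_width: 0.0002
grip_force: 0.0
```

Converted, 0.6 mm is 0.0008, 0.3 mm is 0.0004.

>>> arm_command(plan=[[[0, 0, 0.0004, 0, 0, 0, 1], [0, 0, 0.0008, 0, 0, 0, 1], [0, 0, 0.0008, 0, 0, 0, 1]]])

```text
time_s: 6.5
ee_pos: [0.6583, -0.0444, 0.063]
eef_rot: [-3.142, 0.0, -0.178]
force: [-0.1, -0.1, 0.0]
grip_width: 0.0005
grip_force: 0.0
```

```bash
cat > tri.py <<'E'
from h import *
def ray(n,uv):
    return pts(n,[uv],[0.])[0],pts(n,[uv],[1.])[0]-pts(n,[uv],[0.])[0]
def tri(a,b):
    o1,d1=ray('top',a);o2,d2=ray('scene',b)
    s=np.linalg.lstsq(np.c_[d1,-d2],o2-o1,rcond=None)[0]
    p,q=o1+d1*s[0],o2+d2*s[1]; return (p+q)/2*1000,np.linalg.norm(p-q)*1000
def corners(m):
    c=max(cv2.findContours(m.astype(np.uint8),0,cv2.CHAIN_APPROX_NONE)[0],key=cv2.contourArea)
    h=cv2.convexHull(c)
    for e in np.arange(1,20,.5):
        p=cv2.approxPolyDP(h,e,True)
        if len(p)<=4: return p[:,0].astype(float)
E
python3 - <<'E'
from tri import *
S={'plate':((277,168),(258,212)),'pan':((411,231),(99,233))}
for k,(a,b) in S.items():
    C={}
    for n,s in(('top',a),('scene',b)):
        f=np.load('last_top.npz') if 0 else None
        im=cv2.imread(f'pics/{n}0.png'); m=rect(n,im,np.zeros((384,512,3)),s,25)[3]; C[n]=corners(m)
        print(k,n,C[n].tolist())
    for p in C['top']:
        r=min((tri(p,q)+(q,) for q in C['scene']),key=lambda t:t[1]+abs(t[0][2]-70)*.3); print(p,r[2],r[0].round(1),round(r[1],1))
E
```

```text
plate top [[269.0, 143.0], [291.0, 146.0], [286.0, 186.0], [263.0, 183.0]]
plate scene [[257.0, 192.0], [279.0, 227.0], [256.0, 238.0], [236.0, 202.0]]
[269. 143.] [279. 227.] [684.3 -20.4  68.2] 4.3
[291. 146.] [256. 238.] [675.2 -71.7  66.4] 1.6
[286. 186.] [236. 202.] [583.  -55.8  68.6] 3.1
[263. 183.] [257. 192.] [591.2  -4.6  69.5] 2.2
pan top [[418.0, 214.0], [424.0, 244.0], [406.0, 248.0], [399.0, 217.0]]
pan scene [[100.0, 216.0], [117.0, 236.0], [100.0, 250.0], [83.0, 228.0]]
[418. 214.] [100. 250.] [ 509.8 -343.9   75.6] 2.6
[424. 244.] [ 83. 228.] [ 443.8 -351.1   77.2] 2.2
[406. 248.] [100. 216.] [ 437.3 -310.4   74.6] 6.1
[399. 217.] [117. 236.] [ 504.5 -300.6   78.1] 2.8
```

```bash
python3 - <<'E'
from h import *
im,d=grab('scene'); P=cloud('scene',im,d)
cv2.imwrite('pics/s2.png',cv2.resize(im[190:250,230:300],None,fx=8,fy=8,interpolation=cv2.INTER_NEAREST))
for v in range(206,232,2): print(v,[tuple((P[v,u]*1000).round().astype(int)) if not np.isnan(P[v,u,0]) else None for u in range(258,274,3)])
E
```

```text
206 [(np.int64(679), np.int64(-72), np.int64(209)), (np.int64(683), np.int64(-69), np.int64(212)), (np.int64(686), np.int64(-64), np.int64(209)), (np.int64(689), np.int64(-60), np.int64(209)), (np.int64(691), np.int64(-55), np.int64(207)), (np.int64(691), np.int64(-47), np.int64(199))]
208 [(np.int64(679), np.int64(-72), np.int64(201)), (np.int64(686), np.int64(-71), np.int64(210)), (np.int64(688), np.int64(-66), np.int64(208)), (np.int64(690), np.int64(-60), np.int64(204)), (np.int64(690), np.int64(-54), np.int64(198)), (np.int64(691), np.int64(-47), np.int64(192))]
210 [(np.int64(683), np.int64(-74), np.int64(202)), (np.int64(687), np.int64(-72), np.int64(206)), (np.int64(689), np.int64(-66), np.int64(202)), (np.int64(689), np.int64(-60), np.int64(196)), (np.int64(690), np.int64(-53), np.int64(190)), (np.int64(647), np.int64(-3), np.int64(68))]
212 [(np.int64(661), np.int64(-56), np.int64(141)), (np.int64(688), np.int64(-72), np.int64(200)), (np.int64(689), np.int64(-66), np.int64(194)), (np.int64(668), np.int64(-40), np.int64(134)), (np.int64(670), np.int64(-34), np.int64(129)), (
[... 1889 characters left out ...]
 (np.int64(668), np.int64(-36), np.int64(67)), (np.int64(672), np.int64(-32), np.int64(68)), (np.int64(676), np.int64(-27), np.int64(68))]
228 [(np.int64(661), np.int64(-54), np.int64(68)), (np.int64(664), np.int64(-49), np.int64(67)), (np.int64(668), np.int64(-44), np.int64(68)), (np.int64(672), np.int64(-39), np.int64(67)), (np.int64(676), np.int64(-35), np.int64(68)), (np.int64(680), np.int64(-30), np.int64(70))]
230 [(np.int64(665), np.int64(-57), np.int64(69)), (np.int64(668), np.int64(-52), np.int64(67)), (np.int64(672), np.int64(-47), np.int64(68)), (np.int64(675), np.int64(-42), np.int64(66)), (np.int64(679), np.int64(-38), np.int64(68)), (np.int64(683), np.int64(-32), np.int64(68))]
```

View pics/s2.png

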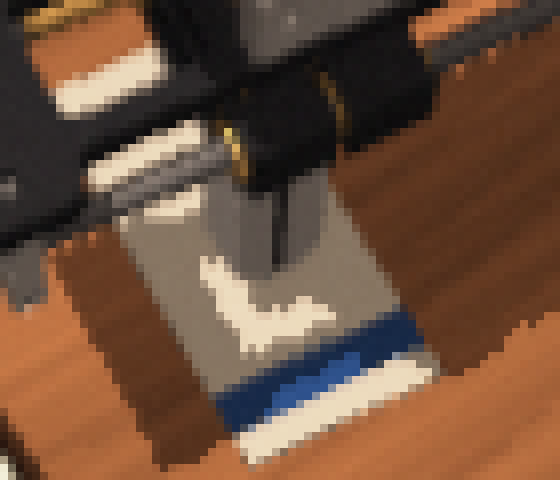

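The crop shows the finger ends at about pixel (264,223). Depth puts them at z≈88, roughly 20 mm above the plate, so the reported TCP reads about 20 mm too low. I'll descend by what the camera shows.

Converted, 8 mm is 0.01, 6 mm is 0.0075.

>>> arm_command(plan=[[[0, 0, 0.0025, 0, 0, 0, 1], [0, 0, 0.005, 0, 0, 0, 1], [0, 0, 0.0075, 0, 0, 0, 1], [0, 0, 0.01, 0, 0, 0, 1], [0, 0, 0.01, 0, 0, 0, 1]]])

```text
time_s: 7.05
ee_pos: [0.6581, -0.0444, 0.0546]
eef_rot: [3.142, 0.001, -0.178]
force: [-0.1, -0.3, 0.8]
grip_width: 0.0009
grip_force: 0.0
```

```bash
cat > tip.py <<'E'
from h import *
for n in('scene','top'):
    im,d=grab(n); P=cloud(n,im,d)*1000
    o=ctrl.get_obs(); t=o['ee_pos']*1000
    m=(np.hypot(P[...,0]-t[0],P[...,1]-t[1])<25)&(P[...,2]>50)&(P[...,2]<140)
    z=P[...,2][m]; print(n,np.histogram(z,np.arange(60,120,4))[0])
print(o['ee_pos'].round(4),o['force'].round(1))
E
python3 tip.py
```

```text
scene [  1 153 115   0   1   6   8  12   9  18   8  14  14  16]
top [0 0 0 0 0 0 0 0 0 0 0 0 0 0]
[ 0.6583 -0.0444  0.055 ] [-0.1 -0.6  0.1]
```

Converted, 5 mm is 0.0063, 4 mm is 0.005.

>>> arm_command(plan=[[[0, 0, 0.0025, 0, 0, 0, 1], [0, 0, 0.005, 0, 0, 0, 1], [0, 0, 0.0063, 0, 0, 0, 1], [0, 0, 0.0063, 0, 0, 0, 1]]])

```text
time_s: 7.55
ee_pos: [0.6582, -0.0444, 0.0498]
eef_rot: [3.142, 0.0, -0.178]
force: [0.2, 0.3, -0.3]
grip_width: 0.0004
grip_force: 0.0
```

```bash
python3 tip.py
```

```text
scene [  0 143 105   1   5   9  13  13  11  15  16  11  13  15]
top [0 0 0 0 0 0 0 0 0 0 0 0 0 0]
[ 0.6583 -0.0444  0.0501] [-1.1 -0.1 -0.1]
```

Tip is at about z≈73, with 4–5 mm left. Small steps from here.

Converted, 1.5 mm is 0.0019, 1 mm is 0.0013.

>>> arm_command(plan=[[[0, 0, 0.0006, 0, 0, 0, 1], [0, 0, 0.0013, 0, 0, 0, 1], [0, 0, 0.0019, 0, 0, 0, 1], [0, 0, 0.0019, 0, 0, 0, 1]]])

```text
time_s: 8.05
ee_pos: [0.6583, -0.0444, 0.0485]
eef_rot: [3.142, 0.0, -0.178]
force: [0.2, 0.4, -0.5]
grip_width: 0.0008
grip_force: 0.0
```

Converted, 0.9 mm is 0.0011, 0.5 mm is 0.0006.

>>> arm_command(plan=[[[0, 0, 0.0006, 0, 0, 0, 1], [0, 0, 0.0011, 0, 0, 0, 1], [0, 0, 0.0011, 0, 0, 0, 1]]])

```text
time_s: 8.35
ee_pos: [0.6583, -0.0444, 0.0476]
eef_rot: [3.142, 0.0, -0.178]
force: [-0.3, -0.1, 0.4]
grip_width: 0.0006
grip_force: 0.0
```

Converted, 0.8 mm is 0.001, 0.4 mm is 0.0005.

>>> arm_command(plan=[[[0, 0, 0.0005, 0, 0, 0, 1], [0, 0, 0.001, 0, 0, 0, 1], [0, 0, 0.001, 0, 0, 0, 1]]])

```text
time_s: 8.65
ee_pos: [0.6583, -0.0444, 0.0468]
eef_rot: [3.142, 0.0, -0.178]
force: [-0.1, 0.4, 0.5]
grip_width: 0.0009
grip_force: 0.0
```

Converted, 0.7 mm is 0.0009, 0.4 mm is 0.0005.

>>> arm_command(plan=[[[0, 0, 0.0005, 0, 0, 0, 1], [0, 0, 0.0009, 0, 0, 0, 1], [0, 0, 0.0009, 0, 0, 0, 1]]])

```text
time_s: 8.95
ee_pos: [0.6583, -0.0444, 0.0461]
eef_rot: [3.142, 0.0, -0.178]
force: [0.2, 0.9, -0.1]
grip_width: 0.0001
grip_force: 0.0
```

Converted, 0.6 mm is 0.0008, 0.3 mm is 0.0004.

>>> arm_command(plan=[[[0, 0, 0.0004, 0, 0, 0, 1], [0, 0, 0.0008, 0, 0, 0, 1], [0, 0, 0.0008, 0, 0, 0, 1]]])

```text
time_s: 9.25
ee_pos: [0.6583, -0.0444, 0.0455]
eef_rot: [3.142, 0.0, -0.178]
force: [-0.6, -0.3, -1.0]
grip_width: 0.0004
grip_force: 0.0
```

Converted, 0.6 mm is 0.0008, 0.3 mm is 0.0004.

>>> arm_command(plan=[[[0, 0, 0.0004, 0, 0, 0, 1], [0, 0, 0.0008, 0, 0, 0, 1], [0, 0, 0.0008, 0, 0, 0, 1]]])

```text
time_s: 9.55
ee_pos: [0.6583, -0.0444, 0.0449]
eef_rot: [-3.142, 0.0, -0.178]
force: [-0.6, -0.1, 0.8]
grip_width: 0.0005
grip_force: 0.0
```

```bash
python3 tip.py
```

```text
scene [  0 123 113   7   9   9  15  13  12  16   9  17  13  10]
top [0 0 0 0 0 0 0 0 0 0 0 0 0 0]
[ 0.6583 -0.0444  0.0449] [-0.4  0.  -0. ]
```

Converted, 0.8 mm is 0.001, 0.6 mm is 0.0008.

>>> arm_command(plan=[[[0, 0, 0.0004, 0, 0, 0, 1], [0, 0, 0.0008, 0, 0, 0, 1], [0, 0, 0.001, 0, 0, 0, 1], [0, 0, 0.001, 0, 0, 0, 1]]])

```text
time_s: 10.05
ee_pos: [0.6583, -0.0444, 0.0441]
eef_rot: [-3.142, 0.0, -0.178]
force: [-0.7, 0.3, -0.6]
grip_width: 0.0001
grip_force: 0.0
```

>>> arm_command(plan=[[[0, 0, 0.0004, 0, 0, 0, 1], [0, 0, 0.0008, 0, 0, 0, 1], [0, 0, 0.001, 0, 0, 0, 1], [0, 0, 0.001, 0, 0, 0, 1]]])

```text
time_s: 10.45
ee_pos: [0.6583, -0.0444, 0.0434]
eef_rot: [-3.142, -0.0, -0.178]
force: [-0.2, -0.5, -0.5]
grip_width: 0.0006
grip_force: 0.0
```

>>> arm_command(plan=[[[0, 0, 0.0004, 0, 0, 0, 1], [0, 0, 0.0008, 0, 0, 0, 1], [0, 0, 0.001, 0, 0, 0, 1], [0, 0, 0.001, 0, 0, 0, 1]]])

```text
time_s: 10.85
ee_pos: [0.6584, -0.0444, 0.0433]
eef_rot: [3.142, -0.0, -0.178]
force: [-3.9, 0.5, 7.0]
grip_width: 0.0001
grip_force: 3.5
```

Converted, -5 mm is -0.0063, 0.35 mm is 0.0004.

>>> arm_command(plan=[[[0, 0, 0.0004, 0, 0, 0, 1], [-0.0013, 0.0001, 0.0004, 0, 0, 0, 1], [-0.0038, 0.0004, 0.0004, 0, 0, 0, 1], [-0.0063, 0.0006, 0.0004, 0, 0, 0, 1], [-0.0063, 0.0006, 0.0004, 0, 0, 0, 1]]])

```text
time_s: 11.35
ee_pos: [0.6542, -0.0441, 0.0433]
eef_rot: [-3.141, -0.003, -0.178]
force: [1.1, -0.9, 4.3]
grip_width: 0.0003
grip_force: 3.0
```

Converted, -10 mm is -0.0125, -8 mm is -0.01.

>>> arm_command(plan=[[[0, 0, 0.0004, 0, 0, 0, 1], [0, 0, 0.0006, 0, 0, 0, 1], [-0.0025, 0.0003, 0.0006, 0, 0, 0, 1], [-0.0063, 0.0006, 0.0006, 0, 0, 0, 1], [-0.01, 0.001, 0.0006, 0, 0, 0, 1], [-0.0125, 0.0013, 0.0006, 0, 0, 0, 1], [-0.0125, 0.0013, 0.0006, 0, 0, 0, 1]]])

```text
time_s: 12.05
ee_pos: [0.6445, -0.0434, 0.0433]
eef_rot: [-3.141, -0.004, -0.178]
force: [2.4, -1.0, 8.4]
grip_width: 0.0005
grip_force: 4.2
```

```bash
cat > pl.py <<'E'
from tri import *
# front end of plate in scene view: pale pixels at plate height
im,d=grab('scene'); P=cloud('scene',im,d)*1000
def comp(hs):
    h=cv2.cvtColor(im,cv2.COLOR_BGR2HSV); return h
h=comp(0)
blue=(h[...,0]>100)&(h[...,0]<130)&(h[...,1]>120)&(np.abs(P[...,2]-68)<8)&(P[...,0]>450)
Q=P[blue]; r=cv2.minAreaRect(Q[:,:2].astype(np.float32)); print('stripe',np.round(r[0],1),np.round(r[1],1),round(r[2],1),len(Q))
pale=(h[...,1]<90)&(np.abs(P[...,2]-68)<5)&(np.hypot(P[...,0]-r[0][0],P[...,1]-r[0][1])<125)&(P[...,0]<r[0][0]+20)
k,l,st,c=cv2.connectedComponentsWithStats(pale.astype(np.uint8)); j=1+np.argmax(st[1:,4]); Q=P[l==j]
r=cv2.minAreaRect(Q[:,:2].astype(np.float32)); print('pale',cv2.boxPoints(r).round(1).tolist(),np.round(r[1],1),round(r[2],1),Q[:,2].mean().round(1))
o=ctrl.get_obs(); print(o['ee_pos'].round(4),o['force'].round(1))
E
python3 pl.py; python3 - <<'E'
from h import *
im=cv2.imread('pics/scene0.png'); f=None
E
```

```text
stripe [ 667.3 -294. ] [543.6 100.3] 77.8 158Traceback (most recent call last):
  File "pl.py", line 10, in <module>
    k,l,st,c=cv2.connectedComponentsWithStats(pale.astype(np.uint8)); j=1+np.argmax(st[1:,4]); Q=P[l==j]
                                                                          ~~~~~~~~~^^^^^^^^^^
    return _wrapfunc(a, 'argmax', axis=axis, out=out, **kwds)
    return bound(*args, **kwds)
ValueError: attempt to get argmax of an empty sequence
```

```bash
cat > pl.py <<'E'
from h import *
import sys
v,u=np.mgrid[:384,:512]; uv=np.c_[u.ravel(),v.ravel()]
def plane(n,z=.068):
    a=pts(n,uv,np.zeros(len(uv))); b=pts(n,uv,np.ones(len(uv)))-a
    return ((a+b*((z-a[:,2])/b[:,2])[:,None])*1000).reshape(384,512,3)
def stripe(n,im):
    P=plane(n); h=cv2.cvtColor(im,cv2.COLOR_BGR2HSV)
    m=(h[...,0]>100)&(h[...,0]<130)&(h[...,1]>110)&(P[...,0]>560)&(P[...,0]<770)&(P[...,1]>-105)&(P[...,1]<20)
    r=cv2.minAreaRect(P[m][:,:2].astype(np.float32)); print(n,'stripe',np.round(r[0],1),np.round(r[1],1),round(r[2],1),m.sum())
if __name__=='__main__':
    for n in('scene','top'): stripe(n,cv2.imread(f'pics/{n}0.png'))
    im,_=grab('scene'); stripe('scene',im)
    o=ctrl.get_obs(); print(o['ee_pos'].round(4),o['force'].round(1))
E
python3 pl.py
```

```text
scene stripe [688.8 -46.5] [54.7  9.7] 81.0 120
top stripe [687.5 -49.6] [51.2  7. ] 79.6 69
scene stripe [675.4 -45.6] [54.1  9.3] 79.1 108
[ 0.6445 -0.0434  0.0432] [ 2.1 -1.1  9.3]
```

Converted, -20 mm is -0.025, 2.1 mm is 0.0026.

>>> arm_command(plan=[[[-0.0013, 0.0001, 0.0001, 0, 0, 0, 1], [-0.005, 0.0005, 0.0001, 0, 0, 0, 1], [-0.01, 0.001, 0.0002, 0, 0, 0, 1], [-0.015, 0.0015, 0.0002, 0, 0, 0, 1], [-0.02, 0.002, 0.0002, 0, 0, 0, 1], [-0.0238, 0.0025, 0.0002, 0, 0, 0, 1], [-0.025, 0.0026, 0.0002, 0, 0, 0, 1], [-0.025, 0.0026, 0.0002, 0, 0, 0, 1]]])

```text
time_s: 12.95
ee_pos: [0.6247, -0.0419, 0.0433]
eef_rot: [-3.141, -0.004, -0.178]
force: [2.4, 0.3, 9.0]
grip_width: 0.0005
grip_force: 4.6
```

Force is steady at about 9 N; I add a touch more and continue.

Converted, -34 mm is -0.0425, -32 mm is -0.04.

>>> arm_command(plan=[[[-0.0013, 0.0001, 0.0001, 0, 0, 0, 1], [-0.005, 0.0005, 0.0001, 0, 0, 0, 1], [-0.01, 0.001, 0.0001, 0, 0, 0, 1], [-0.015, 0.0015, 0.0001, 0, 0, 0, 1], [-0.02, 0.002, 0.0001, 0, 0, 0, 1], [-0.025, 0.0026, 0.0001, 0, 0, 0, 1], [-0.03, 0.0031, 0.0001, 0, 0, 0, 1], [-0.035, 0.0036, 0.0001, 0, 0, 0, 1], [-0.04, 0.0041, 0.0001, 0, 0, 0, 1], [-0.0425, 0.0044, 0.0001, 0, 0, 0, 1], [-0.0425, 0.0044, 0.0001, 0, 0, 0, 1]]])

```text
time_s: 14.05
ee_pos: [0.5907, -0.0394, 0.0432]
eef_rot: [-3.141, -0.005, -0.178]
force: [1.5, -0.7, 11.0]
grip_width: 0.0006
grip_force: 5.3
```

```bash
python3 pl.py|tail -2
```

```text
scene stripe [621.9 -42. ] [54.3  8.6] 78.5 95
[ 0.5907 -0.0393  0.0432] [ 2.1  0.8 10.2]
```

Converted, -14.5 mm is -0.0181, 1.5 mm is 0.0019.

>>> arm_command(plan=[[[-0.0013, 0.0001, 0, 0, 0, 0, 1], [-0.005, 0.0005, 0, 0, 0, 0, 1], [-0.01, 0.001, 0, 0, 0, 0, 1], [-0.015, 0.0015, 0, 0, 0, 0, 1], [-0.0181, 0.0019, 0, 0, 0, 0, 1], [-0.0181, 0.0019, 0, 0, 0, 0, 1]]])

```text
time_s: 14.7
ee_pos: [0.5762, -0.0383, 0.0432]
eef_rot: [-3.141, -0.005, -0.178]
force: [2.3, 0.1, 10.3]
grip_width: 0.0008
grip_force: 5.4
```

Converted, -50 mm is -0.0625, -15 mm is -0.0188.

>>> arm_command(plan=[[[-0.0175, 0.0019, -0.0013, 0, 0, 0, 1], [-0.0175, 0.0019, -0.005, 0, 0, 0, 1], [-0.0175, 0.0019, -0.0188, 0, 0, 0, 1], [-0.0175, 0.0019, -0.0625, 0, 0, 0, 1]]])

```text
time_s: 15.1
ee_pos: [0.5594, -0.0369, 0.09]
eef_rot: [3.141, 0.005, -0.178]
force: [-0.1, -0.4, 0.9]
grip_width: 0.0005
grip_force: 0.0
```

My lift rows wrongly repeated the sideways shift, so the plate may have been dragged a little further. I'll back the arm away, then measure.

Converted, -130 mm is -0.1625, -100 mm is -0.125.

>>> arm_command(plan=[[[0, 0, -0.05, 0, 0, 0, 0], [-0.0625, 0, -0.075, 0, 0, 0, -1], [-0.125, 0, -0.075, 0, 0, 0, -1], [-0.1625, 0, -0.075, 0, 0, 0, -1], [-0.1625, 0, -0.075, 0, 0, 0, -1]]])

```text
time_s: 15.6
ee_pos: [0.4305, -0.0135, 0.1527]
eef_rot: [-3.142, -0.001, -0.178]
force: [0.1, -0.2, 0.4]
grip_width: 0.0369
grip_force: 0.0
```

```bash
cat > pl2.py <<'E'
from pl import *
for n in('scene','top'):
    im,d=grab(n); stripe(n,im); P=plane(n); D=cloud(n,im,d)*1000
    h=cv2.cvtColor(im,cv2.COLOR_BGR2HSV)
    m=(h[...,1]<95)&(np.abs(D[...,2]-68)<6)&(P[...,0]>490)&(P[...,0]<660)&(P[...,1]>-90)&(P[...,1]<25)
    k,l,st,c=cv2.connectedComponentsWithStats(m.astype(np.uint8)); j=1+np.argmax(st[1:,4]); Q=P[l==j]
    r=cv2.minAreaRect(Q[:,:2].astype(np.float32)); print('pale',cv2.boxPoints(r).round(1).tolist(),np.round(r[1],1),round(r[2],1),'z',np.median(D[l==j][:,2]).round(1))
im=np.load('last_scene.npz')['im']; cv2.imwrite('pics/s3.png',cv2.resize(im[100:300,150:400],None,fx=3,fy=3)[:600,:800])
E
python3 pl2.py
```

```text
scene stripe [607.1 -40.9] [53.9  8.5] 78.9 90
pale [[494.8999938964844, -62.0], [614.0, -85.5], [627.7000122070312, -16.299999237060547], [508.5, 7.199999809265137]] [ 70.5 121.5] 78.9 z 67.8
top stripe [605.2 -44. ] [50.6  7.2] 78.5 75
pale [[495.8999938964844, -51.5], [614.7000122070312, -75.80000305175781], [626.7000122070312, -17.0], [507.8999938964844, 7.400000095367432]] [ 60.  121.3] 78.4 z 67.7
```

View pics/s3.png

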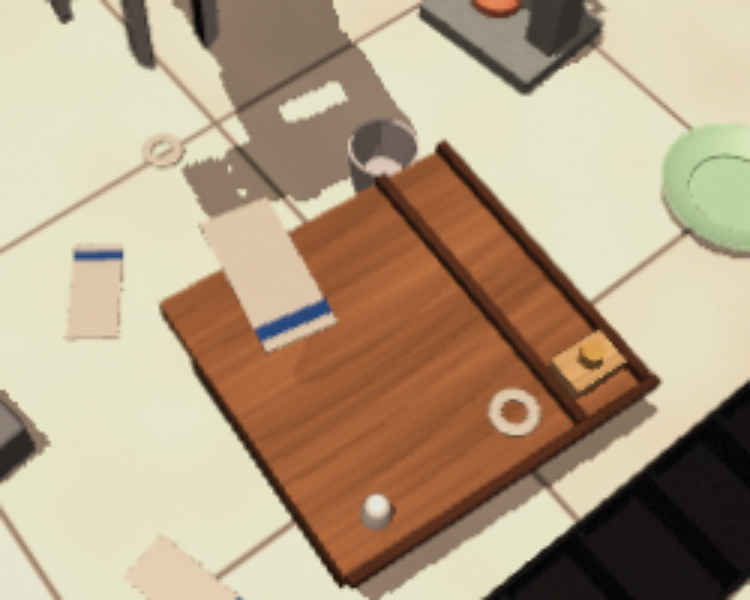

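The crop shows the plate resting with its front third over the edge, front corners near crop (203,222) and (262,200), and the stripe still on the deck. The overhang is about 40 mm. Next I approach for the grasp with the gripper open.

Converted, 95 mm is 0.1188, -3.4 mm is -0.0043, 0.019 rad is 0.0048.

>>> arm_command(plan=[[[0, 0, 0, 0, 0, 0, -1], [0, 0, 0, 0, 0, 0, -1], [0.0375, -0.0013, 0, 0, 0, 0.0048, -1], [0.075, -0.0025, 0, 0, 0, 0.0048, -1], [0.1188, -0.0043, 0, 0, 0, 0.0048, -1], [0.1188, -0.0043, 0.025, 0, 0, 0.0048, -1], [0.1188, -0.0043, 0.05, 0, 0, 0.0048, -1], [0.1188, -0.0043, 0.0625, 0, 0, 0.0048, -1], [0.1188, -0.0043, 0.0625, 0, 0, 0.0048, -1], [0.1188, -0.0043, 0.0625, 0, 0, 0.0048, -1]]], squeeze=50)

```text
time_s: 16.7
ee_pos: [0.5271, -0.0276, 0.1021]
eef_rot: [-3.142, -0.0, -0.197]
force: [0.0, -0.7, 1.7]
grip_width: 0.0938
grip_force: 0.0
```

```bash
python3 - <<'E'
from h import *
n='scene'; im,d=grab(n); P=cloud(n,im,d)*1000
o=ctrl.get_obs(); t=o['ee_pos']*1000; print(t.round(1),o['eef_rot'].round(3),o['grip_width'],o['force'].round(1))
c,s=np.cos(o['eef_rot'][2]),np.sin(o['eef_rot'][2])
D=P-t; X=D[...,0]*c+D[...,1]*s; Y=D[...,0]*s-D[...,1]*c
for sg in(1,-1):
    m=(np.abs(X)<20)&(Y*sg>38)&(Y*sg<75)&(P[...,2]>78)&(P[...,2]<160)
    print(sg,m.sum(), 'X',np.percentile(X[m],[2,50,98]).round(1),'Y',np.percentile(Y[m],[2,50,98]).round(1),'zmin',np.sort(P[...,2][m])[:6].round(1))
cv2.imwrite('pics/s4.png',cv2.resize(im[100:300,150:400],None,fx=3,fy=3)[:600,:800])
E
```

```text
[527.2 -27.6 102.4] [-3.142e+00 -1.000e-03 -1.970e-01] 0.09394445818375524 [-0.3  0.1  1.3]
1 60 X [-8.9  9.  11. ] Y [46.5 54.1 58.2] zmin [129.5 132.4 132.5 133.4 134.  135.1]
-1 76 X [-6.9  8.4 10.7] Y [-59.6 -50.1 -47.9] zmin [125.9 126.8 129.1 129.9 130.7 130.9]
```

View pics/s4.png

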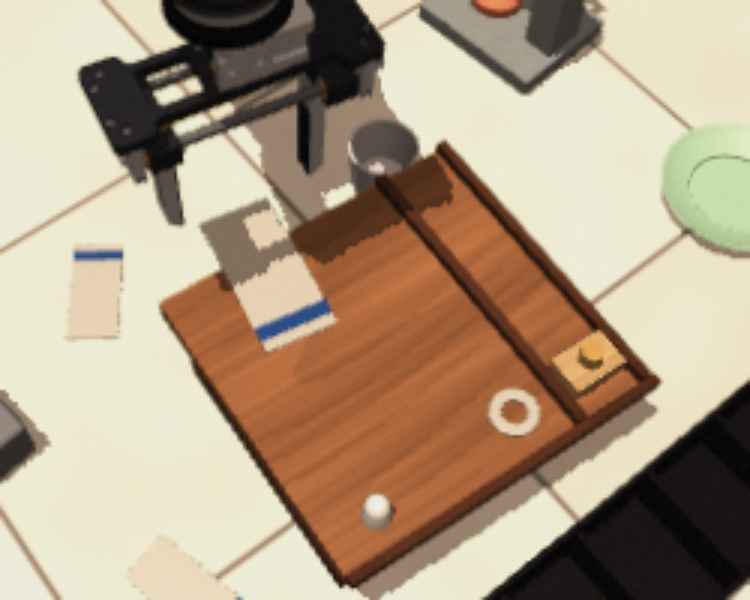

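The picture shows the open fingers straddling the overhang, at crop (172,215) and (312,170), clear of the cup. The camera puts the tips at z≈127 for an ee reading of 102, so the 24.5 mm offset is consistent. I descend 79 mm so the plate sits at the pads.

Converted, 79 mm is 0.0988, 75 mm is 0.0938.

>>> arm_command(plan=[[[-0.005, 0, 0.0125, 0, 0, 0, -1], [-0.005, 0, 0.0375, 0, 0, 0, -1], [-0.005, 0, 0.0625, 0, 0, 0, -1], [-0.005, 0, 0.0813, 0, 0, 0, -1], [-0.005, 0, 0.0938, 0, 0, 0, -1], [-0.005, 0, 0.0988, 0, 0, 0, -1], [-0.005, 0, 0.0988, 0, 0, 0, -1], [-0.005, 0, 0.0988, 0, 0, 0, -1]]])

```text
time_s: 17.55
ee_pos: [0.5232, -0.0268, 0.0231]
eef_rot: [-3.141, -0.001, -0.197]
force: [-0.7, 0.3, 0.9]
grip_width: 0.094
grip_force: 0.0
```

>>> arm_command(plan=[[[0, 0, 0, 0, 0, 0, 0], [0, 0, 0, 0, 0, 0, 0.2], [0, 0, 0, 0, 0, 0, 0.3], [0, 0, 0, 0, 0, 0, 0.5], [0, 0, 0, 0, 0, 0, 1], [0, 0, 0, 0, 0, 0, 1], [0, 0, 0, 0, 0, 0, 1], [0, 0, 0, 0, 0, 0, 1]]], squeeze=15)

```text
time_s: 18.35
ee_pos: [0.5228, -0.0267, 0.0225]
eef_rot: [-3.142, -0.0, -0.197]
force: [-0.9, -0.3, 0.6]
grip_width: 0.0555
grip_force: 15.0
```

>>> arm_command(plan=[[[0, 0, 0, 0, 0, 0, 1], [0, 0, 0, 0, 0, 0, 1], [0, 0, 0, 0, 0, 0, 1]]], squeeze=55)

```text
time_s: 18.65
ee_pos: [0.5228, -0.0267, 0.0225]
eef_rot: [-3.142, -0.0, -0.197]
force: [-0.7, 0.6, 1.2]
grip_width: 0.0535
grip_force: 55.0
```

Converted, -60 mm is -0.075, -55 mm is -0.0688.

>>> arm_command(plan=[[[0, 0, -0.0013, 0, 0, 0, 1], [0, 0, -0.0038, 0, 0, 0, 1], [0, 0, -0.0075, 0, 0, 0, 1], [0, 0, -0.0138, 0, 0, 0, 1], [0, 0, -0.0225, 0, 0, 0, 1], [0, 0, -0.0325, 0, 0, 0, 1], [0, 0, -0.0438, 0, 0, 0, 1], [0, 0, -0.0563, 0, 0, 0, 1], [0, 0, -0.0688, 0, 0, 0, 1], [0, 0, -0.075, 0, 0, 0, 1], [0, 0, -0.075, 0, 0, 0, 1], [0, 0, -0.075, 0, 0, 0, 1]]])

```text
time_s: 19.85
ee_pos: [0.5227, -0.0267, 0.0823]
eef_rot: [-3.142, 0.0, -0.197]
force: [0.0, 0.6, -2.4]
grip_width: 0.0537
grip_force: 55.0
```

```bash
cat > held.py <<'E'
from h import *
# plate in the hand: stripe and visible pale points by depth
o=ctrl.get_obs(); t=o['ee_pos']*1000; y=o['eef_rot'][2]; c,s=np.cos(y),np.sin(y)
zp=t[2]+24.7+19
print(t.round(1),y.round(3),'grip',o['grip_width'],o['grip_force'],o['force'].round(1))
A=[]
for n in('scene','top'):
    im,d=grab(n); P=cloud(n,im,d)*1000; h=cv2.cvtColor(im,cv2.COLOR_BGR2HSV)
    D=P-t; X=D[...,0]*c+D[...,1]*s; Y=D[...,0]*s-D[...,1]*c
    near=(X>-35)&(X<120)&(np.abs(Y)<45)&(np.abs(P[...,2]-zp)<25)
    b=near&(h[...,0]>100)&(h[...,0]<130)&(h[...,1]>110)
    if b.sum()>5: print(n,'stripe X,Y,z',np.round([X[b].mean(),Y[b].mean(),np.median(P[...,2][b])],1),b.sum())
    m=near&(h[...,1]<110)&(X>12)
    if m.sum()<20: continue
    A=np.c_[X[m],Y[m],np.ones(m.sum())]; Z=P[...,2][m]
    k=np.ones(len(Z),bool)
    for _ in range(5):
        q=np.linalg.lstsq(A[k],Z[k],rcond=None)[0]; k=np.abs(A@q-Z)<4
    r=cv2.minAreaRect(np.c_[X[m],Y[m]][k].astype(np.float32))
    print(n,'slope dz/dX,dz/dY,z@0',q[:2].round(3),q[2].round(1),k.sum(),'rect',cv2.boxPoints(r).round(0).tolist(),np.round(r[2],1))
im=np.load('last_scene.npz')['im']
E
python3 held.py
```

```text
[522.7 -26.7  82.3] -0.197 grip 0.053719076022879064 54.991750717163086 [ 0.   0.6 -2.4]
scene stripe X,Y,z [ 85.4  -1.8 123.5] 106
scene slope dz/dX,dz/dY,z@0 [-0.05  -0.001] 127.6 925 rect [[12.0, -30.0], [101.0, -31.0], [101.0, 26.0], [12.0, 27.0]] 89.4
top stripe X,Y,z [ 85.8  -5.6 123.3] 35
top slope dz/dX,dz/dY,z@0 [-0.11   0.001] 133.0 137 rect [[83.0, -27.0], [98.0, -28.0], [99.0, 28.0], [84.0, 28.0]] 89.3
```

Held with a slight droop of about 0.05 rad; the plate centre is 40 mm ahead of the fingers. Moving over the scale.

Converted, 317 mm is 0.3963, 310 mm is 0.3875, -0.329 rad is -0.0823.

>>> arm_command(plan=[[[-0.0013, 0.01, -0.005, 0, 0, 0, 1], [-0.0038, 0.0375, -0.0125, 0, 0, -0.0075, 1], [-0.0063, 0.075, -0.0125, 0, 0, -0.015, 1], [-0.01, 0.1188, -0.0125, 0, 0, -0.025, 1], [-0.0138, 0.1625, -0.0125, 0, 0, -0.035, 1], [-0.0175, 0.2063, -0.0125, 0, 0, -0.045, 1], [-0.0213, 0.25, -0.0125, 0, 0, -0.055, 1], [-0.025, 0.2938, -0.0125, 0, 0, -0.0625, 1], [-0.0288, 0.3313, -0.0125, 0, 0, -0.07, 1], [-0.0313, 0.3625, -0.0125, 0, 0, -0.0775, 1], [-0.0338, 0.3875, -0.0125, 0, 0, -0.0823, 1], [-0.0338, 0.3963, -0.0125, 0, 0, -0.0823, 1]]])

```text
time_s: 21.15
ee_pos: [0.4332, -0.334, 0.0924]
eef_rot: [-3.142, 0.0, 0.13]
force: [0.4, 0.9, -1.7]
grip_width: 0.0535
grip_force: 55.0
```

Converted, 0.05 rad is 0.0125.

>>> arm_command(plan=[[[0, 0, 0, 0, 0.005, 0, 1], [0, 0, 0, 0, 0.0125, 0, 1], [0, 0, 0, 0, 0.0125, 0, 1], [0, 0, 0, 0, 0.0125, 0, 1]]])

```text
time_s: 21.55
ee_pos: [0.4342, -0.3318, 0.0927]
eef_rot: [3.142, -0.05, 0.132]
force: [0.6, 0.1, -2.4]
grip_width: 0.0537
grip_force: 55.0
```

```bash
python3 held.py; python3 - <<'E'
import numpy as np,cv2
a=np.load('last_scene.npz')['im'][150:330,20:240]; b=np.load('last_top.npz')['im'][150:300,350:500]
cv2.imwrite('pics/s5.png',np.hstack([cv2.resize(a,(488,400)),cv2.resize(b,(312,400))]))
E
```

```text
[ 434.2 -331.8   92.7] 0.132 grip 0.053658809613483426 54.99174892902374 [ 0.6  0.1 -2.4]
scene stripe X,Y,z [ 83.3  -1.6 137.4] 127
scene slope dz/dX,dz/dY,z@0 [0.003 0.012] 136.9 984 rect [[12.0, -30.0], [99.0, -30.0], [100.0, 26.0], [12.0, 26.0]] 90.0
top stripe X,Y,z [ 81.4   0.2 137.9] 102
top slope dz/dX,dz/dY,z@0 [ 0.003 -0.003] 137.7 931 rect [[14.0, -28.0], [96.0, -28.0], [96.0, 29.0], [14.0, 29.0]] 89.8
```

View pics/s5.png

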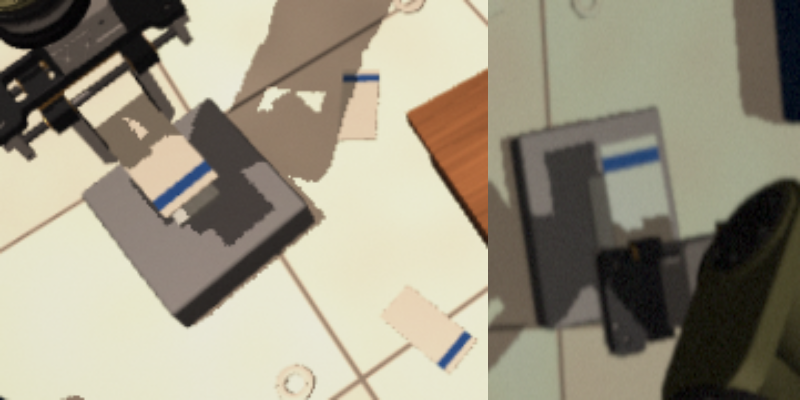

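The composite shows the plate level above the pan and lined up with it: in the scene half the stripe is at (185,187), in the top half the plate covers the pan. I descend most of the way.

Converted, 52 mm is 0.065, 50 mm is 0.0625.

>>> arm_command(plan=[[[-0.0013, 0, 0.0075, 0, 0, 0, 1], [-0.0013, 0, 0.0175, 0, 0, 0, 1], [-0.0013, 0, 0.0275, 0, 0, 0, 1], [-0.0013, 0, 0.0375, 0, 0, 0, 1], [-0.0013, 0, 0.0475, 0, 0, 0, 1], [-0.0013, 0, 0.0563, 0, 0, 0, 1], [-0.0013, 0, 0.0625, 0, 0, 0, 1], [-0.0013, 0, 0.065, 0, 0, 0, 1], [-0.0013, 0, 0.065, 0, 0, 0, 1], [-0.0013, 0, 0.065, 0, 0, 0, 1]]])

```text
time_s: 22.65
ee_pos: [0.4359, -0.3322, 0.0407]
eef_rot: [3.141, -0.05, 0.132]
force: [0.0, -0.3, -2.3]
grip_width: 0.0535
grip_force: 55.0
```

```bash
python3 held.py
```

```text
[ 435.9 -332.2   40.7] 0.132 grip 0.053509235194119445 54.99174356460571 [ 0.  -0.3 -2.3]
scene stripe X,Y,z [83.4 -1.3 85.6] 118
scene slope dz/dX,dz/dY,z@0 [0.002 0.007] 85.2 897 rect [[12.0, -30.0], [99.0, -30.0], [99.0, 27.0], [12.0, 27.0]] 89.9
top stripe X,Y,z [81.3 -1.5 86.1] 85
top slope dz/dX,dz/dY,z@0 [ 0.002 -0.003] 85.9 810 rect [[14.0, -27.0], [95.0, -28.0], [96.0, 27.0], [14.0, 28.0]] 89.6
```

Converted, 5.5 mm is 0.0069, 4 mm is 0.005.

>>> arm_command(plan=[[[0, 0, 0.0025, 0, 0, 0, 1], [0, 0, 0.005, 0, 0, 0, 1], [0, 0, 0.0069, 0, 0, 0, 1], [0, 0, 0.0069, 0, 0, 0, 1], [0, 0, 0.0069, 0, 0, 0, 1]]])

```text
time_s: 23.25
ee_pos: [0.4361, -0.332, 0.035]
eef_rot: [-3.142, -0.05, 0.132]
force: [-0.3, 0.1, -2.3]
grip_width: 0.0534
grip_force: 55.0
```

Converted, 0.8 mm is 0.001, 0.4 mm is 0.0005.

>>> arm_command(plan=[[[0, 0, 0.0005, 0, 0, 0, 1], [0, 0, 0.001, 0, 0, 0, 1], [0, 0, 0.001, 0, 0, 0, 1], [0, 0, 0.001, 0, 0, 0, 1]]])

```text
time_s: 23.65
ee_pos: [0.4361, -0.332, 0.0342]
eef_rot: [-3.142, -0.05, 0.132]
force: [0.6, -0.1, -1.6]
grip_width: 0.0533
grip_force: 55.0
```

Converted, 0.7 mm is 0.0009, 0.4 mm is 0.0005.

>>> arm_command(plan=[[[0, 0, 0.0005, 0, 0, 0, 1], [0, 0, 0.0009, 0, 0, 0, 1], [0, 0, 0.0009, 0, 0, 0, 1], [0, 0, 0.0009, 0, 0, 0, 1]]])

```text
time_s: 24.05
ee_pos: [0.4361, -0.332, 0.0335]
eef_rot: [-3.142, -0.05, 0.132]
force: [0.7, 0.4, -2.5]
grip_width: 0.0533
grip_force: 55.0
```

Converted, 0.7 mm is 0.0009, 0.4 mm is 0.0005.

>>> arm_command(plan=[[[0, 0, 0.0005, 0, 0, 0, 1], [0, 0, 0.0009, 0, 0, 0, 1], [0, 0, 0.0009, 0, 0, 0, 1], [0, 0, 0.0009, 0, 0, 0, 1]]])

```text
time_s: 24.45
ee_pos: [0.4362, -0.332, 0.0329]
eef_rot: [3.142, -0.05, 0.132]
force: [-0.8, 0.6, 0.1]
grip_width: 0.0534
grip_force: 55.0
```

Contact: the load has passed to the pan. Easing the grip, then opening.

Converted, 0.1 mm is 0.0001.

>>> arm_command(plan=[[[0, 0, 0.0001, 0, 0, 0, 1], [0, 0, 0.0001, 0, 0, 0, 1], [0, 0, 0.0001, 0, 0, 0, 1]]], squeeze=5)

```text
time_s: 24.75
ee_pos: [0.4362, -0.332, 0.0327]
eef_rot: [-3.142, -0.05, 0.132]
force: [-0.6, 1.0, -0.3]
grip_width: 0.0556
grip_force: 5.0
```

Converted, 0.1 mm is 0.0001.

>>> arm_command(plan=[[[0, 0, 0.0001, 0, 0, 0, -0.3], [0, 0, 0.0001, 0, 0, 0, -0.6], [0, 0, 0.0001, 0, 0, 0, -1], [0, 0, 0.0001, 0, 0, 0, -1], [0, 0, 0.0001, 0, 0, 0, -1], [0, 0, 0.0001, 0, 0, 0, -1], [0, 0, 0.0001, 0, 0, 0, -1]]])

```text
time_s: 25.45
ee_pos: [0.4362, -0.332, 0.0326]
eef_rot: [-3.142, -0.05, 0.132]
force: [-1.1, 1.0, -0.5]
grip_width: 0.0941
grip_force: 0.0
```

```bash
python3 held.py
```

```text
[ 436.2 -332.    32.6] 0.132 grip 0.09408969826936192 0.0 [-1.1  1.  -0.5]
scene stripe X,Y,z [83.4 -1.  77.6] 114
scene slope dz/dX,dz/dY,z@0 [0.003 0.005] 77.2 894 rect [[12.0, -29.0], [99.0, -29.0], [99.0, 27.0], [12.0, 27.0]] 90.0
top stripe X,Y,z [81.3 -0.4 78.3] 88
top slope dz/dX,dz/dY,z@0 [-0.002 -0.003] 78.1 808 rect [[14.0, -28.0], [95.0, -28.0], [96.0, 28.0], [14.0, 28.0]] 89.8
```

The plate lies flat at z≈77.7, centred to within about 1 mm. I retreat straight up, then back.

Converted, -130 mm is -0.1625, -110 mm is -0.1375.

>>> arm_command(plan=[[[0, 0, -0.0075, 0, 0, 0, -1], [0, 0, -0.025, 0, 0, 0, -1], [0, 0, -0.05, 0, 0, 0, -1], [0, 0, -0.0875, 0, 0, 0, -1], [0, 0, -0.1375, 0, 0, 0, -1], [-0.05, 0, -0.1625, 0, 0, 0, -1], [-0.1, 0, -0.1625, 0, 0, 0, -1], [-0.1, 0, -0.1625, 0, 0, 0, -1], [-0.1, 0, -0.1625, 0, 0, 0, -1], [-0.1, 0, -0.1625, 0, 0, 0, -1]]])

```text
time_s: 26.55
ee_pos: [0.3512, -0.3434, 0.159]
eef_rot: [3.141, -0.05, 0.132]
force: [-0.2, 1.0, -0.3]
grip_width: 0.0942
grip_force: 0.0
```

```bash
python3 - <<'E'
import numpy as np
from h import *
out=[]
for n in('scene','top'):
    im,d=grab(n); P=cloud(n,im,d)*1000
    x,y=P[...,0],P[...,1]
    m=(np.hypot(x-474,y+326)<80)&(np.abs(P[...,2]-77)<5); Q=P[m]
    r=cv2.minAreaRect(Q[:,:2].astype(np.float32)); q=np.linalg.lstsq(np.c_[Q[:,:2],np.ones(len(Q))],Q[:,2],rcond=None)[0]
    print(n,np.round(r[0],1),np.round(r[1],1),round(r[2],1),'slope',q[:2].round(3),np.median(Q[:,2]).round(1))
    out.append(cv2.resize(im,(400,300)))
cv2.imwrite('pics/end.png',np.hstack(out)); o=ctrl.get_obs(); print(o['ee_pos'].round(3),o['force'].round(1),abs(o['joint_vel']).max())
E
```

```text
scene [ 474.2 -325.9] [122.5  56.2] 7.8 slope [ 0.004 -0.005] 77.4
top [ 472.3 -327.7] [118.2  56.2] 8.2 slope [ 0.002 -0.002] 78.1
[ 0.351 -0.343  0.158] [ 0.8 -0.8  0. ] 0.004298053635032134
```

View pics/end.png

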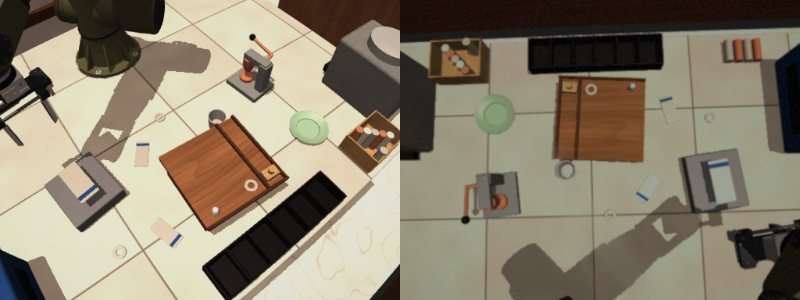

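The picture shows the plate flat on the pan (scene half (80,182), top half (720,180)), the arm clear, and the bystanders undisturbed.

```bash
python3 -c "
from station import ctrl
print(ctrl.hand_in())"
```

```text
the job is handed in; nothing more can be done
None
```

The check plate lies flat on the scale's pan, within about 2 mm of its centre and 1° of its length by both cameras, with the arm clear and the bystanders unmoved; I handed the job in at about 27 s and got no verdict back.

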